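Press the toothed cap home on the fitting's shaft

ROBOT

A 7-joint arm with a two-finger parallel gripper is mounted at the origin on the work surface. World frame = base frame: x ahead of the robot, y to its left, z up, the work surface at z = 0. Lengths are in m, angles in rad, forces in N, time in s.
With the tool pointing down it reaches from about 0.4 to 0.85 m from the base axis. Payload 10.4 kg.
Tool frame: the origin (TCP) lies at the very end of the fingers, on their centre line; the grasp point (between the pads) lies 19 mm behind it; z points along the fingers, y is the line along which they close (so a half turn about z gives the same grasp; the last joint's range is limited). The gripper opens to 87 mm and grips with 3 to 60 N. Pads are 19 mm wide; open, the fingers measure 117 mm over their backs; the gripper's body (75 mm by 190 mm) begins 51 mm behind the grasp point.
Start: joints at [1.107, 0.332, -0.065, 1.46, 0.022, 1.35, -0.088], TCP at [0.267, -0.565, 0.223] pointing down, gripper open.
Joint ranges: [-2.6, 2.6], [-0.5, 2.12], [-1.47, 1.34], [0.16, 2.42], [-1.27, 4.41], [0.06, 2.06], [-2.6, 2.6]. Speed limits (rad/s): [2.22, 2.22, 2.79, 2.79, 3.14, 3.14, 3.14].

INTERFACE

Orientations are given as a unit quaternion [x, y, z, w].
In Python, from bench import * gives the robot as it stands.
- The arm moves only by the tool step_arm, never from a script. Its arguments are lists of equal length, an entry for each row: "delta_pos": the shift along the world's x, y, z in units of 25 mm (1.0 is 25 mm), a list of three; "turn": the turn about the world's z in units of 0.12 rad (1.0 is 0.12 rad). In form: {"delta_pos": [[tx, ty, tz], ...], "turn": [turn, ...]}. A call has 1 to 12 rows; each row shifts and turns the commanded pose from where the row before left it; what a row does not reach is not made up. A row lasts 1/10 s, in which the tool goes at most 50 mm and 8.59 degrees, less where a joint would pass 70% of its speed; a pose out of reach is approached as far as the arm can. A call with a number of a shift or a turn outside -1 to 1 is refused whole. A call with a gripper value outside its range is refused whole. "grip" is the closure, from 0 (fully open) to 1 (shut), set as the call begins (left out, the last holds). The fingers move at their own pace and stop on an object; "newtons" is the grip in N (left out, the last holds). Time passes only in rows, so rows that do not move let the fingers close. It gives the time, the measured TCP pose, the force, the opening and the grip force at its end, in the units of the state.
- read_state(): the state, without advancing time (a new reading comes with each control period).
- camera(name): name is "scene" or "top" or "wrist"; returns a dict with "image" (384x512x3 uint8, red, green, blue), "z_map" (384x512 float32, m along the optical axis (not along the pixel's ray), 0 where there is no reading), "mtx" (3x3 intrinsics, pixels), "dist" ([k1, k2, p1, p2, k3] as OpenCV has them; the pictures are not rectified), "view" (4x4, takes a point from world to camera coordinates). Camera axes: x right, y up, looking along -z (the intrinsics and any distortion apply to the point x, -y, -z); pixel columns grow to the right and rows downward; lengths in m; the calibration is good to about 2 mm. A picture is of the moment at which its call begins.
- close_job(): hands the job in; it is judged then, once.
The state is a dict: "time": time; "joint_positions": joint angles; "joint_vel": joint speeds; "joint_torque": joint torques, N m; "ee_pos": TCP position; "eef_rot": TCP orientation; "ft_force": force on the tool from outside, world axes, zero at the start; "torque": the same for the moment, N m; "width": finger opening in m; "grip_force": force on a finger pad.
Only numpy, scipy, OpenCV 4.12 (cv2) and the standard library are available. Lean on these libraries where they do the work, as an engineer would, in place of code of your own. Each camera call takes 0.05 s, during which the arm holds its last target. There are 200 camera calls.

TASK

Take the orange toothed push cap from the grey tray and press it straight down the bare shaft of the fitting in the blue nest until the black spring collar under it is squeezed down to its solid stop, then let go so that the cap's teeth hold the collar squeezed. Feel for the stop and ease off there: never bear on the collar with more than about 25 N. Leave the finished fitting, the hex nut and the plug where they are.

Things in the scene. Friction and masses are not known exactly. Their poses are not given: they have to be found in the camera images.
- cap_mid (a point): the orange toothed push cap, upright, open end down, on the grey tray; this point is its centre, half-way up (18 mm above its mouth), z up. 36 mm tall, about 120 g: a flange 36 mm across and 4 mm high at the bottom, above it a plain round hub 26.6 mm across to grip; closed flat top
- cap_mouth (a point): centre of the open lower end of the same cap, z up. Blind bore 14.4 mm across and 27 mm deep; four sprung steel teeth 6 mm above the mouth leave about 9 mm free. They click over the tip with 2 to 5 N (mouth 4 to 8 mm below it) and bite once the mouth is 15 mm below it: from there on the cap takes a steady 11 N to move, down or up
- cap: the same cap as a solid (origin as cap_mouth)
- fitting: the square-flanged steel fitting that still lacks its cap, clamped in a blue nest (100 x 100 x 16 mm) that cannot move; origin at the centre of the nest's underside on the bench, z up along the shaft
- shaft_tip (a point): top end of the fitting's plain upright steel shaft, 12 mm across, with a round (hemispherical) end; 96 mm above the bench. Round it lies a black spring collar (32 mm across, 5 mm thick), its upper face 15 to 21 mm below the tip: the brass shims under it differ in number. A spring of 1.75 N/mm lets it go down 4 mm to a solid stop (7 N there)
- finished: a finished fitting with its orange cap already on, loose on the bench without a nest; flange 70 x 70 mm, 99 mm tall, origin at the centre of its underside. To be left alone
- tray: grey parts tray 200 x 100 mm, fixed, floor 4 mm thick with a rim 8 mm high over the bench; origin at the centre of its underside, x along its long side. The cap stands on its one half (x negative), hex nut and plug on the other
- hexnut: loose steel hex nut, 30 mm across, 12 mm high, flat on the tray; origin at the centre of its underside. To be left alone
- plug: small loose blue plastic plug, 26 mm across, 16 mm high, on the tray; origin at the centre of its underside. To be left alone
Things that resemble listed ones, but are neither listed nor needed, are in the scene too. What is shaped like the cap but purple is not meant.

How it is judged:
By the outcome, as a careful person would: the job done as asked, in the order asked, and still so for the second after the job is handed in, with the robot touching nothing.
It also fails if it takes over 43 s, if anything falls off the work surface, if the arm or the gripper's body presses on something with over 40 N, if the wrist force passes 120 N, or if a joint passes its speed limit or range.

## Working session

There is one attempt and no reset: what is moved stays moved. The work goes in short steps, Python scripts to look and compute and a tool call to move; the robot and the scene stay as the last step left them, time stands still between calls to the robot, and variables do not carry over. Pictures are saved under pics/ and viewed, at most 10 in all, crops included, and the job is handed in when it is done.

Besides the shell and the picture viewer there is one more tool, called after "Call:" by a JSON object that holds its "op" and its "data", one argument or row to a line. step_arm: Moves the arm, as the interface text tells. Shifts and turns lie within -1 to 1; 1 stands for 25 mm of shift or 0.12 rad of turn. Its arguments: {"type":"object","properties":{"delta_pos":{"type":"array"},"turn":{"type":"array"},"grip":{"type":"number"},"newtons":{"type":"number"}},"required":["delta_pos","turn"]}

```bash
mkdir -p pics
cat > h.py <<'E'
from bench import *
import numpy as np, cv2
def grab(n,png=None,crop=None,s=1):
    c=camera(n); np.savez(f'/tmp/{n}.npz',**c)
    if png: save(c['image'],png,crop,s)
    return c
def save(im,png,crop=None,s=1):
    if crop: im=im[crop[1]:crop[3],crop[0]:crop[2]]
    cv2.imwrite('pics/'+png,cv2.resize(im,None,fx=s,fy=s,interpolation=cv2.INTER_CUBIC)[:,:,::-1])
def cloud(c):
    z=c['z_map'];h,w=z.shape
    u,v=np.meshgrid(np.arange(w),np.arange(h))
    p=cv2.undistortPoints(np.stack([u,v],-1).reshape(-1,1,2).astype(np.float64),c['mtx'],c['dist']).reshape(h,w,2)
    P=np.stack([p[...,0]*z,-p[...,1]*z,-z,np.ones_like(z)],-1)
    W=(P@np.linalg.inv(c['view']).T)[...,:3]; W[z==0]=np.nan
    return W
E
python3 - <<'E'
from h import *
a=grab('top','top.png',s=1.5); b=grab('scene','scene.png',s=1.5)
print(read_state()['eef_rot'],read_state()['ee_pos'])
E
```

```text
[ 9.75806597e-01  2.18634549e-01 -1.56111465e-04 -6.28308399e-04] [ 0.2665192  -0.56493429  0.2218245 ]
```

View pics/top.png

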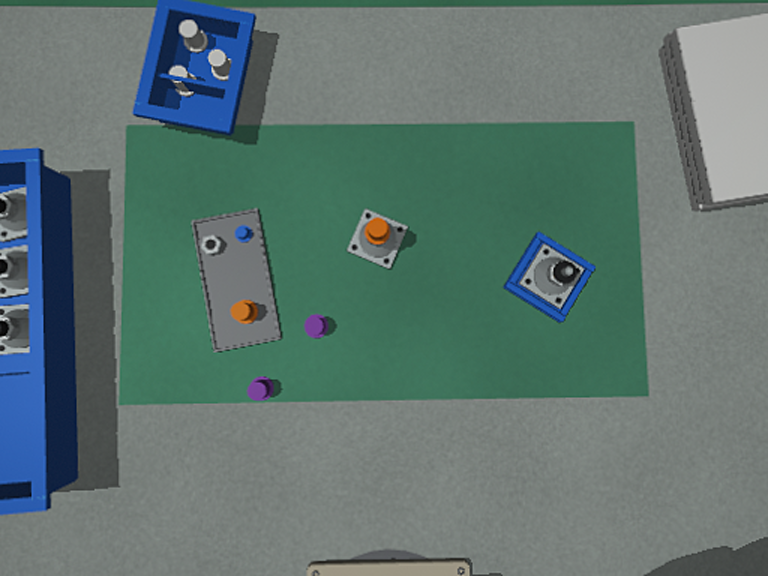

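View pics/scene.png

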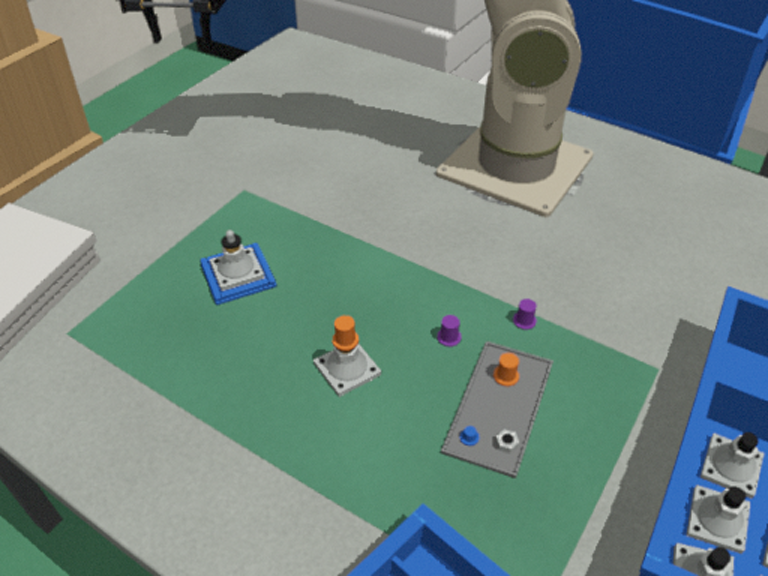

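Candidates in the top view (1.5x pixels): orange on the tray at (244,312), orange on the finished fitting at (377,235), and purple at (317,326) and (261,388). The one meant is at (244,312), because it is orange and stands on the grey tray. The bare shaft in the blue nest is at (565,271).

Run:
```python
from h import *
from scipy.optimize import least_squares
def circ(p):
    f=lambda q:np.hypot(p[:,0]-q[0],p[:,1]-q[1])-q[2]
    r=least_squares(f,[*p.mean(0)[:2],.013],loss='soft_l1',f_scale=.001);return r.x
for n in('top','scene'):
    c=dict(np.load(f'/tmp/{n}.npz'));W=cloud(c)
    hsv=cv2.cvtColor(c['image'],cv2.COLOR_RGB2HSV)
    m=((hsv[...,0]>5)&(hsv[...,0]<20)&(hsv[...,1]>180)&(hsv[...,2]>90)).astype(np.uint8)
    k,l,st,ce=cv2.connectedComponentsWithStats(m)
    for i in range(1,k):
        if st[i,4]<60: continue
        p=W[l==i];p=p[~np.isnan(p[:,0])];zt=np.percentile(p[:,2],95)
        t=p[p[:,2]>zt-.004]
        print(n,'orange',ce[i],st[i,4],zt,'top mean',t.mean(0),t.min(0),t.max(0),'hub',circ(p[(p[:,2]<zt-.004)&(p[:,2]>zt-.028)]))
W=cloud(dict(np.load('/tmp/top.npz')))
S=W[150:215,335:400].reshape(-1,3)
for lo,hi in((.084,.12),(.07,.084),(.01,.02)):
    p=S[(S[:,2]>lo)&(S[:,2]<hi)];print(lo,len(p),p.mean(0),p.min(0),p.max(0))
W=cloud(dict(np.load('/tmp/scene.npz')))
S=W[145:180,135:180].reshape(-1,3)
for lo,hi in((.082,.12),(.07,.082)):
    p=S[(S[:,2]>lo)&(S[:,2]<hi)];print(lo,len(p),p.mean(0),p.min(0),p.max(0))
im=np.load('/tmp/top.npz')['image'];a=im[180:250,130:230];b=im[150:220,330:430]
save(np.hstack([a,b]),'crop.png',s=4)
```

```text
top orange [251.145 153.57 ] 200 0.09972058795549961 top mean [0.58024942 0.01013549 0.09800242] [ 0.56871881 -0.00282865  0.09578757] [0.59363021 0.02321957 0.10178334] hub [0.57974143 0.01001588 0.01191144]
top orange [162.24293785 207.17514124] 177 0.04099396384703387 top mean [0.47405254 0.20601687 0.03924598] [0.46128546 0.1931946  0.03706476] [0.48689152 0.21909008 0.04227543] hub [0.47373469 0.20597246 0.01269961]
scene orange [229.56491228 222.47017544] 285 0.10035325145330666 top mean [0.58212715 0.01086    0.09922144] [ 0.56928745 -0.00171346  0.09654844] [0.59356511 0.0233089  0.10196601] hub [0.5807532  0.01023181 0.01273954]
scene orange [337.71138211 246.56097561] 246 0.0413742748415617 top mean [0.47547717 0.20696834 0.03990374] [0.46173486 0.19487424 0.03750358] [0.48866441 0.2192857  0.04313638] hub [0.4759003  0.20596737 0.01109667]
0.084 33 [ 0.51923052 -0.24411969  0.09131156] [ 0.51426147 -0.24956083  0.08407565] [ 0.52464059 -0.23954708  0.09563235]
0.07 152 [ 0.51924224 -0.24420755  0.076079  ] [ 0.50541064 -0.2610385   0.07267084] [ 0.53456182 -0.22993144  0.08386433]
0.01 1001 [ 0.51901207 -0.24267654  0.01474919] [ 0.45298138 -0.31255889  0.01001048] [ 0.58577877 -0.17860968  0.01998481]
0.082 34 [ 0.52080813 -0.24405456  0.09081566] [ 0.51267743 -0.25064497  0.08210751] [ 0.52550267 -0.23835168  0.09665256]
0.07 91 [ 0.52229091 -0.2420537   0.07786904] [ 0.50586149 -0.26073987  0.07128882] [ 0.53590395 -0.22822055  0.08151567]
```

View pics/crop.png

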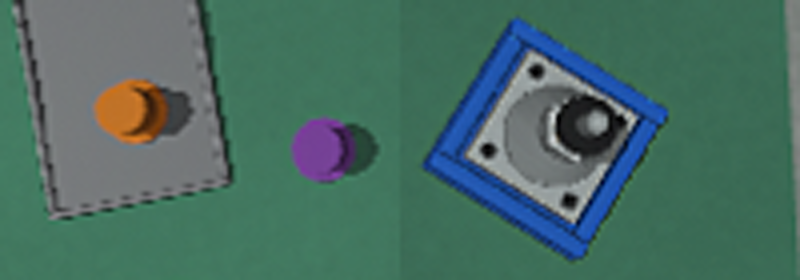

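Left half of the crop shows the orange cap on the tray, with the purple decoy on the bench outside it. Right half shows the bare steel tip and black collar in the blue nest. The cap is at about (0.475, 0.206) and the shaft at about (0.520, -0.244), with the collar face roughly 20 mm below the tip.

Call:
{"op": "step_arm", "data": {
  "delta_pos": [
    [0.6,0.9,0],
    [0.6,0.9,0],
    [0.6,0.9,0],
    [0.6,0.9,0],
    [0.6,0.9,0],
    [0.6,0.9,0],
    [0.6,0.9,0],
    [0.6,0.9,0],
    [0.6,0.9,0],
    [0.6,0.9,0],
    [0.6,0.9,0],
    [0.6,0.9,0]
  ],
  "turn": [0,0,0,0,0,0,0,0,0,0,0,0],
  "grip": 0
}}

```text
time: 1.3
ee_pos: [0.447, -0.2942, 0.2223]
eef_rot: [0.976, 0.219, -0.0, -0.0]
ft_force: [0.9, -0.1, -0.2]
width: 0.0869
grip_force: 0.0
```

Call:
{"op": "step_arm", "data": {
  "delta_pos": [
    [0.1,1,-0.1],
    [0.1,1,-0.1],
    [0.1,1,-0.1],
    [0.1,1,-0.1],
    [0.1,1,-0.1],
    [0.1,1,-0.1],
    [0.1,1,-0.1],
    [0.1,1,-0.1],
    [0.1,1,-0.1],
    [0.1,1,-0.1],
    [0.1,1,-0.1],
    [0.1,1,-0.1]
  ],
  "turn": [0,0,0,0,0,0,0,0,0,0,0,0]
}}

```text
time: 2.5
ee_pos: [0.4764, 0.0057, 0.1923]
eef_rot: [0.976, 0.219, -0.0, 0.0]
ft_force: [0.9, -0.4, -0.8]
width: 0.0869
grip_force: 0.0
```

Call:
{"op": "step_arm", "data": {
  "delta_pos": [
    [0,1,-0.1],
    [0,1,-0.1],
    [0,1,-0.1],
    [0,1,-0.1],
    [0,1,-0.1],
    [0,1,-0.1],
    [0,1,-0.1],
    [0,1,-0.1],
    [0,0,0],
    [0,0,0]
  ],
  "turn": [0,0,0,0,0,0,0,0,0,0]
}}

```text
time: 3.5
ee_pos: [0.4763, 0.2048, 0.1722]
eef_rot: [0.976, 0.219, -0.0, 0.0]
ft_force: [-0.4, -0.8, -0.1]
width: 0.0871
grip_force: 0.0
```

Run:
```python
from h import *
from scipy.optimize import least_squares
c=grab('wrist','w1.png',s=1.5);W=cloud(c)
hsv=cv2.cvtColor(c['image'],cv2.COLOR_RGB2HSV)
m=((hsv[...,0]>5)&(hsv[...,0]<20)&(hsv[...,1]>180)&(hsv[...,2]>90))
p=W[m&~np.isnan(W[...,0])];zt=np.percentile(p[:,2],95);t=p[p[:,2]>zt-.004]
print(len(p),zt,t.mean(0),(t.min(0)+t.max(0))/2,t.max(0)-t.min(0))
```

```text
1999 0.09161838126505188 [0.57413678 0.02164998 0.09223892] [0.57575499 0.01938025 0.09271209] [0.01888793 0.01150796 0.01016686]
```

View pics/w1.png

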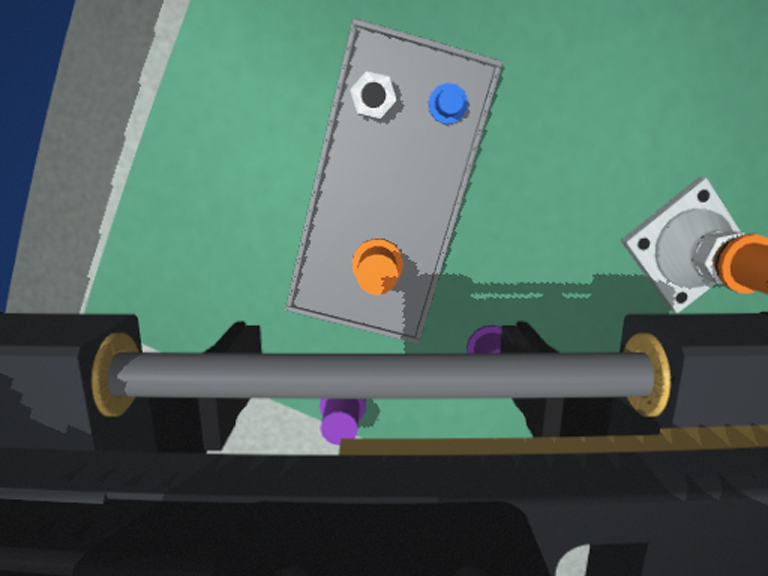

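The wrist view shows the cap at (377,267) on the tray, clear of the fingers. I'll measure that blob only.

Run:
```python
from h import *
c=dict(np.load('/tmp/wrist.npz'));W=cloud(c)
S=W[155:202,228:275].reshape(-1,3);t=S[(S[:,2]>.034)&(S[:,2]<.05)]
print(len(t),t[:,2].max(),np.median(t,0),(t.min(0)+t.max(0))/2,t.max(0)-t.min(0))
```

```text
612 0.04340344604837254 [0.4728756  0.20749504 0.04104714] [0.47234666 0.20724821 0.0387937 ] [0.0260779  0.02608674 0.0092195 ]
```

Call:
{"op": "step_arm", "data": {
  "delta_pos": [
    [-0.1,0.07,-0.7],
    [0,0,-0.7],
    [0,0,-0.7],
    [0,0,-0.7],
    [0,0,-0.7],
    [0,0,-0.7],
    [0,0,-0.7],
    [0,0,-0.7],
    [0,0,-0.3],
    [0,0,-0.2],
    [0,0,-0.2],
    [0,0,0]
  ],
  "turn": [0,0,0,0,0,0,0,0,0,0,0,0]
}}

```text
time: 4.75
ee_pos: [0.4743, 0.2063, 0.0151]
eef_rot: [0.976, 0.218, 0.0, 0.0]
ft_force: [-0.1, -0.3, -0.1]
width: 0.0871
grip_force: 0.0
```

Call:
{"op": "step_arm", "data": {
  "delta_pos": [
    [0,0,0],
    [0,0,0],
    [0,0,0],
    [0,0,0],
    [0,0,0],
    [0,0,0],
    [0,0,0]
  ],
  "turn": [0,0,0,0,0,0,0],
  "grip": 1,
  "newtons": 45
}}

```text
time: 5.45
ee_pos: [0.4742, 0.2065, 0.0151]
eef_rot: [0.976, 0.219, 0.0, 0.0]
ft_force: [0.6, -0.6, 0.1]
width: 0.0389
grip_force: 0.0
```

Call:
{"op": "step_arm", "data": {
  "delta_pos": [
    [0,0,0],
    [0,0,0],
    [0,0,0],
    [0,0,0],
    [0,0,0]
  ],
  "turn": [0,0,0,0,0]
}}

```text
time: 5.95
ee_pos: [0.4742, 0.2064, 0.0151]
eef_rot: [0.976, 0.219, -0.0, 0.0]
ft_force: [0.2, -0.2, 0.2]
width: 0.0242
grip_force: 45.0
```

Call:
{"op": "step_arm", "data": {
  "delta_pos": [
    [0,0,0.3],
    [0,0,0.6],
    [0,0,1],
    [0,0,1],
    [0,0,1],
    [0,0,1],
    [0,0,1],
    [0,0,0]
  ],
  "turn": [0,0,0,0,0,0,0,0]
}}

```text
time: 6.75
ee_pos: [0.4758, 0.2077, 0.1671]
eef_rot: [0.976, 0.219, 0.003, -0.0]
ft_force: [0.9, -0.6, -0.0]
width: 0.0247
grip_force: 45.0
```

Run:
```python
from h import *
s=read_state();print(s['ee_pos'],s['width'],s['ft_force'],s['torque'])
a=grab('scene');b=grab('wrist')
A=cv2.resize(a['image'][190:290,280:400],None,fx=3.3,fy=3.3);B=cv2.resize(b['image'][130:330,130:400],(396,330))
cv2.imwrite('pics/held.png',np.hstack([A,B])[:,:,::-1])
```

```text
[0.47577542 0.20771361 0.16709376] 0.02469502753517677 [ 0.93053999 -0.58577686 -0.03666234] [ 0.03955606 -0.03686994 -0.01445755]
```

View pics/held.png

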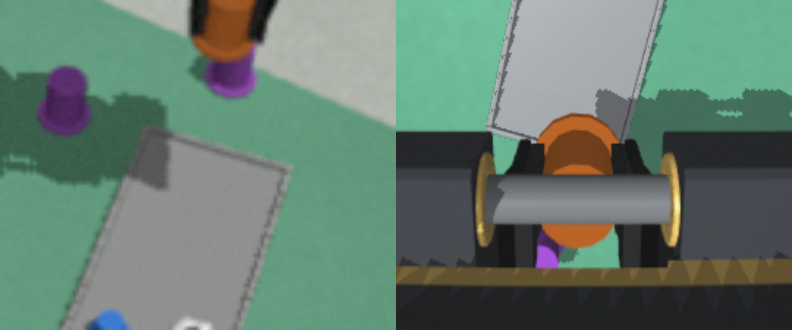

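The cap is held upright between the fingers. Carrying it over to the shaft.

Call:
{"op": "step_arm", "data": {
  "delta_pos": [
    [0.09,-0.5,0],
    [0.09,-0.9,0],
    [0.09,-0.9,0],
    [0.09,-0.9,0],
    [0.09,-0.9,0],
    [0.09,-0.9,0],
    [0.09,-0.9,0],
    [0.09,-0.9,0],
    [0.09,-0.9,0],
    [0.09,-0.9,0],
    [0.09,-0.9,0],
    [0.09,-0.9,0]
  ],
  "turn": [0,0,0,0,0,0,0,0,0,0,0,0]
}}

```text
time: 8.05
ee_pos: [0.5002, -0.0554, 0.1616]
eef_rot: [0.976, 0.218, -0.001, -0.0]
ft_force: [-0.2, 0.2, -0.1]
width: 0.0246
grip_force: 45.0
```

Call:
{"op": "step_arm", "data": {
  "delta_pos": [
    [0.09,-0.9,-0.2],
    [0.09,-0.9,-0.2],
    [0.09,-0.9,-0.2],
    [0.09,-0.9,-0.2],
    [0.09,-0.9,-0.2],
    [0.09,-0.9,-0.2],
    [0.09,-0.9,-0.2],
    [0.09,-0.9,-0.2],
    [0,-0.4,0],
    [0,0,0],
    [0,0,0]
  ],
  "turn": [0,0,0,0,0,0,0,0,0,0,0]
}}

```text
time: 9.15
ee_pos: [0.519, -0.2426, 0.1225]
eef_rot: [0.976, 0.219, -0.0, -0.0]
ft_force: [1.0, 0.6, -1.0]
width: 0.0247
grip_force: 45.0
```

Run:
```python
from h import *
from scipy.optimize import least_squares
s=read_state();print(s['ee_pos'],s['width'],s['ft_force'],s['torque'])
c=grab('scene');W=cloud(c)
hsv=cv2.cvtColor(c['image'],cv2.COLOR_RGB2HSV)
m=((hsv[...,0]>5)&(hsv[...,0]<20)&(hsv[...,1]>180)&(hsv[...,2]>70)&~np.isnan(W[...,0]))
m[:, 200:]=False
p=W[m];print(len(p),p.min(0),p.max(0))
z0=p[:,2].min()
for lo,hi,r in((-.001,.0045,.018),(.007,.03,.0133)):
    q=p[(p[:,2]>z0+lo)&(p[:,2]<z0+hi)]
    f=lambda x:np.hypot(q[:,0]-x[0],q[:,1]-x[1])-r
    print(len(q),least_squares(f,q.mean(0)[:2]+[-.01,0],loss='soft_l1',f_scale=.001).x,q.mean(0))
S=W[140:185,130:185].reshape(-1,3);q=S[(S[:,2]>.083)&(S[:,2]<.091)&(np.hypot(S[:,0]-.52,S[:,1]+.244)<.012)]
f=lambda x:np.hypot(q[:,0]-x[0],q[:,1]-x[1])-.006
print('shaft',len(q),least_squares(f,[.52,-.244],loss='soft_l1',f_scale=.001).x,q.mean(0))
save(c['image'],'over.png',(110,110,210,185),8)
```

```text
[ 0.51903654 -0.24255751  0.12249836] 0.024708525205151995 [ 0.97557239  0.5801211  -0.98361246] [ 0.06102855 -0.01006634  0.01974907]
181 [ 0.51160364 -0.25843668  0.11382339] [ 0.53586605 -0.22478749  0.16080187]
43 [ 0.5135663  -0.24368601] [ 0.52744977 -0.23757853  0.11621493]
71 [ 0.51715712 -0.24271746] [ 0.52720223 -0.23704286  0.13257844]
shaft 17 [ 0.51910103 -0.24533511] [ 0.52260252 -0.2423567   0.08688136]
```

View pics/over.png

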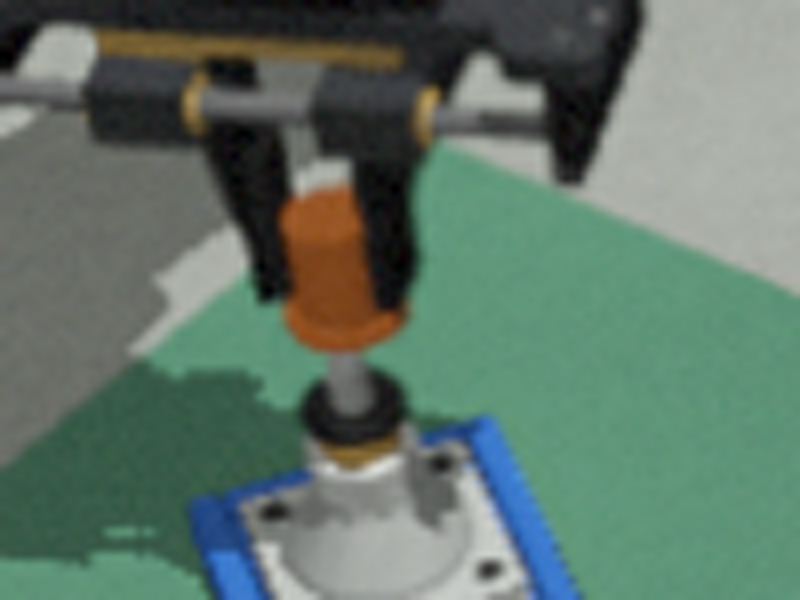

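The cap hangs almost centred over the bare shaft: flange centre at about x=347 and shaft at about x=350 in the crop. I'll shift slightly in -y and lower gently.

Call:
{"op": "step_arm", "data": {
  "delta_pos": [
    [0,-0.04,-0.2],
    [0,0,-0.2],
    [0,0,-0.18],
    [0,0,-0.1],
    [0,0,-0.08],
    [0,0,0]
  ],
  "turn": [0,0,0,0,0,0]
}}

```text
time: 9.8
ee_pos: [0.5194, -0.2449, 0.1036]
eef_rot: [0.976, 0.219, 0.0, 0.0]
ft_force: [1.3, -0.7, -1.2]
width: 0.0242
grip_force: 45.0
```

Call:
{"op": "step_arm", "data": {
  "delta_pos": [
    [0,0,-0.04],
    [0,0,-0.04],
    [0,0,0]
  ],
  "turn": [0,0,0]
}}

```text
time: 10.1
ee_pos: [0.5195, -0.2451, 0.102]
eef_rot: [0.976, 0.218, 0.0, 0.001]
ft_force: [1.4, -2.2, 2.1]
width: 0.0245
grip_force: 45.0
```

Call:
{"op": "step_arm", "data": {
  "delta_pos": [
    [0,-0.03,-0.04],
    [0,0,-0.04],
    [0,0,0]
  ],
  "turn": [0,0,0]
}}

```text
time: 10.4
ee_pos: [0.5193, -0.2454, 0.0996]
eef_rot: [0.976, 0.219, 0.0, 0.0]
ft_force: [1.9, -2.7, 1.4]
width: 0.0245
grip_force: 45.0
```

Call:
{"op": "step_arm", "data": {
  "delta_pos": [
    [0,0,-0.04],
    [0,0,-0.04],
    [0,0,0]
  ],
  "turn": [0,0,0]
}}

```text
time: 10.7
ee_pos: [0.5193, -0.2454, 0.0974]
eef_rot: [0.976, 0.219, 0.0, 0.0]
ft_force: [3.1, -3.2, 0.6]
width: 0.0245
grip_force: 45.0
```

Call:
{"op": "step_arm", "data": {
  "delta_pos": [
    [0.02,-0.03,-0.04],
    [0,0,-0.04],
    [0,0,0]
  ],
  "turn": [0,0,0]
}}

```text
time: 11.0
ee_pos: [0.5193, -0.2456, 0.095]
eef_rot: [0.976, 0.219, -0.0, -0.0]
ft_force: [1.4, -1.0, -1.2]
width: 0.0246
grip_force: 45.0
```

Call:
{"op": "step_arm", "data": {
  "delta_pos": [
    [0,0,-0.04],
    [0,0,-0.04],
    [0,0,0]
  ],
  "turn": [0,0,0]
}}

```text
time: 11.3
ee_pos: [0.5194, -0.2458, 0.0932]
eef_rot: [0.976, 0.219, -0.0, -0.0]
ft_force: [0.2, 0.3, -1.6]
width: 0.0246
grip_force: 45.0
```

Lateral force is gone and the cap slides freely on the shaft. I'll go on in small steps towards the bite point and the collar.

Call:
{"op": "step_arm", "data": {
  "delta_pos": [
    [0,0,-0.04],
    [0,0,-0.04],
    [0,0,0]
  ],
  "turn": [0,0,0],
  "newtons": 55
}}

```text
time: 11.6
ee_pos: [0.5196, -0.2459, 0.092]
eef_rot: [0.976, 0.219, -0.0, 0.0]
ft_force: [-2.0, 1.5, 3.3]
width: 0.0242
grip_force: 55.0
```

Call:
{"op": "step_arm", "data": {
  "delta_pos": [
    [0,0,-0.04],
    [0,0,0]
  ],
  "turn": [0,0]
}}

```text
time: 11.8
ee_pos: [0.5197, -0.2459, 0.0913]
eef_rot: [0.976, 0.219, -0.0, 0.0]
ft_force: [-3.6, 2.2, 8.3]
width: 0.0243
grip_force: 55.0
```

Call:
{"op": "step_arm", "data": {
  "delta_pos": [
    [0,0,-0.04],
    [0,0,0]
  ],
  "turn": [0,0]
}}

```text
time: 12.0
ee_pos: [0.5197, -0.2459, 0.0904]
eef_rot: [0.976, 0.219, -0.0, 0.0]
ft_force: [-3.4, 2.3, 7.9]
width: 0.0243
grip_force: 55.0
```

Call:
{"op": "step_arm", "data": {
  "delta_pos": [
    [-0.02,0.01,-0.04],
    [0,0,0]
  ],
  "turn": [0,0]
}}

```text
time: 12.2
ee_pos: [0.5196, -0.2459, 0.0896]
eef_rot: [0.976, 0.219, 0.0, 0.0]
ft_force: [-2.4, 1.5, 8.7]
width: 0.0237
grip_force: 55.0
```

Call:
{"op": "step_arm", "data": {
  "delta_pos": [
    [0,0,-0.04],
    [0,0,0]
  ],
  "turn": [0,0]
}}

```text
time: 12.4
ee_pos: [0.5196, -0.2459, 0.0886]
eef_rot: [0.976, 0.219, 0.0, 0.0]
ft_force: [-2.8, 1.2, 8.4]
width: 0.0241
grip_force: 55.0
```

Call:
{"op": "step_arm", "data": {
  "delta_pos": [
    [0,0,-0.04],
    [0,0,0]
  ],
  "turn": [0,0]
}}

```text
time: 12.6
ee_pos: [0.5197, -0.2459, 0.0878]
eef_rot: [0.976, 0.219, 0.0, 0.0]
ft_force: [-3.0, 1.3, 9.6]
width: 0.0241
grip_force: 55.0
```

Call:
{"op": "step_arm", "data": {
  "delta_pos": [
    [0,0,-0.04],
    [0,0,0]
  ],
  "turn": [0,0]
}}

```text
time: 12.8
ee_pos: [0.5197, -0.2459, 0.0869]
eef_rot: [0.976, 0.219, 0.0, 0.001]
ft_force: [-2.8, 1.2, 10.6]
width: 0.0242
grip_force: 55.0
```

Collar contact started near z=0.088. The stop should come after about 4 mm more, at a reading of roughly 15–16 N.

Call:
{"op": "step_arm", "data": {
  "delta_pos": [
    [0,0,-0.04],
    [0,0,0]
  ],
  "turn": [0,0]
}}

```text
time: 13.0
ee_pos: [0.5197, -0.246, 0.086]
eef_rot: [0.976, 0.219, 0.0, 0.001]
ft_force: [-3.0, 1.8, 11.8]
width: 0.0239
grip_force: 55.0
```

Call:
{"op": "step_arm", "data": {
  "delta_pos": [
    [0,0,-0.04],
    [0,0,0]
  ],
  "turn": [0,0]
}}

```text
time: 13.2
ee_pos: [0.5197, -0.2459, 0.0852]
eef_rot: [0.976, 0.219, 0.0, 0.001]
ft_force: [-4.1, 2.5, 14.0]
width: 0.0244
grip_force: 55.0
```

Call:
{"op": "step_arm", "data": {
  "delta_pos": [
    [0,0,-0.03],
    [0,0,0]
  ],
  "turn": [0,0]
}}

```text
time: 13.4
ee_pos: [0.5197, -0.246, 0.0848]
eef_rot: [0.976, 0.219, 0.0, 0.001]
ft_force: [-6.5, 2.2, 17.2]
width: 0.0243
grip_force: 55.0
```

Call:
{"op": "step_arm", "data": {
  "delta_pos": [
    [-0.02,0,-0.02],
    [0,0,0]
  ],
  "turn": [0,0]
}}

```text
time: 13.6
ee_pos: [0.5197, -0.246, 0.0848]
eef_rot: [0.976, 0.219, 0.001, 0.001]
ft_force: [-6.4, 3.4, 19.4]
width: 0.0241
grip_force: 55.0
```

Call:
{"op": "step_arm", "data": {
  "delta_pos": [
    [0,0,-0.02],
    [0,0,0]
  ],
  "turn": [0,0]
}}

```text
time: 13.8
ee_pos: [0.5198, -0.2459, 0.0847]
eef_rot: [0.976, 0.219, 0.001, 0.001]
ft_force: [-7.7, 3.8, 23.9]
width: 0.0244
grip_force: 55.0
```

Solid stop reached: z is stuck at 0.0847 while the force rises, with about 14 N on the collar. Easing off now.

Call:
{"op": "step_arm", "data": {
  "delta_pos": [
    [-0.02,0.01,0.04],
    [0,0,0.03],
    [0,0,0]
  ],
  "turn": [0,0,0]
}}

```text
time: 14.1
ee_pos: [0.5195, -0.2459, 0.085]
eef_rot: [0.976, 0.219, 0.001, 0.001]
ft_force: [1.6, 0.5, 8.5]
width: 0.024
grip_force: 55.0
```

Call:
{"op": "step_arm", "data": {
  "delta_pos": [
    [0,0,0.02],
    [0,0,0]
  ],
  "turn": [0,0]
}}

```text
time: 14.3
ee_pos: [0.5195, -0.2459, 0.0853]
eef_rot: [0.976, 0.219, 0.001, 0.001]
ft_force: [2.6, 0.4, 4.3]
width: 0.0243
grip_force: 55.0
```

Call:
{"op": "step_arm", "data": {
  "delta_pos": [
    [0,0,0],
    [0,0,0],
    [0,0,0],
    [0,0,0],
    [0,0,0],
    [0,0,0]
  ],
  "turn": [0,0,0,0,0,0],
  "grip": 0
}}

```text
time: 14.9
ee_pos: [0.5181, -0.2455, 0.084]
eef_rot: [0.976, 0.219, -0.0, -0.0]
ft_force: [-0.6, 0.2, -0.4]
width: 0.0643
grip_force: 0.0
```

Call:
{"op": "step_arm", "data": {
  "delta_pos": [
    [0,0,0.3],
    [0,0,0.6],
    [0,0,1],
    [0,0,1],
    [0,0,1],
    [0,0,0]
  ],
  "turn": [0,0,0,0,0,0]
}}

```text
time: 15.5
ee_pos: [0.5202, -0.2461, 0.1868]
eef_rot: [0.976, 0.219, 0.003, 0.002]
ft_force: [0.5, -0.4, 1.1]
width: 0.0867
grip_force: 0.0
```

Run:
```python
from h import *
s=read_state();print(s['time'],s['ee_pos'],s['width'],s['ft_force'])
c=grab('scene');W=cloud(c)
save(c['image'],'done.png',(110,110,210,185),8)
S=W[130:185,130:190].reshape(-1,3);q=S[(np.hypot(S[:,0]-.52,S[:,1]+.244)<.012)&(S[:,2]>.09)&(S[:,2]<.13)]
print(np.percentile(q[:,2],[50,80,95]),'expect about .109-.110')
```

```text
15.5 [ 0.52024393 -0.24614679  0.18677277] 0.0866864686864969 [ 0.50521123 -0.39806492  1.07301012]
[0.10968599 0.11162679 0.11256824] expect about .109-.110
```

View pics/done.png

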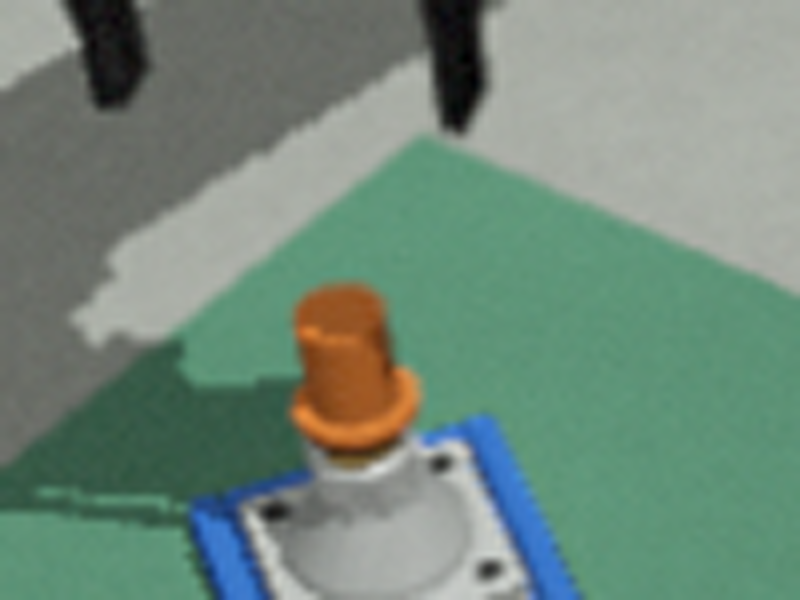

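The cap sits upright on the shaft with its flange down on the collar (about (355,420)), and the fingers are clear. Handing in.

```bash
python3 -c "
from bench import *
print(close_job())"
```

```text
the job is handed in; nothing more can be done
None
```

The orange cap is pressed on the fitting with the collar squeezed to its solid stop, felt with an estimated 14–15 N on the collar; the cap stayed seated after release, and the job was handed in at about 15.6 s, with no verdict shown.

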